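Space the joint and hold the blue tile flush

ROBOT

A 6-joint arm with a two-finger parallel gripper is mounted at the origin on the work surface. World frame = base frame: x ahead of the robot, y to its left, z up, the work surface at z = 0. Lengths are in m, angles in rad, forces in N, time in s.
With the tool pointing down it reaches from about 0.325 to 0.875 m from the base axis. Payload 4.4 kg.
Tool frame: the origin (TCP) lies on the centre line of the jaws, within the pads' length; the fingertips stand 11 mm ahead of it and the grasp point (between the pads) lies 8 mm behind it (env.finger_overhang is the distance from the TCP to the fingertips, in m); z points along the fingers, y is the line along which they close (so a half turn about z gives the same grasp; the last joint's range is limited). The gripper opens to 85 mm and grips with 20 to 120 N. Pads are 22 mm wide; open, the fingers measure 114 mm over their backs; the gripper's body (76 mm by 85 mm) begins 54 mm behind the grasp point. The pads swing forward as they close: fully open they stand 13 mm farther back than shut.
Start: joints at [0.952, 0.207, 1.542, -0, 1.393, -0.15], TCP at [0.26, 0.513, 0.242] pointing down, gripper open.
Joint ranges: [-2.73, 2.73], [-0.86, 2.22], [0.23, 2.46], [-1.11, 4.25], [0.08, 2.63], [-2.82, 2.82]. Speed limits (rad/s): [2.79, 2.79, 3.14, 3.14, 3.14, 3.14].

INTERFACE

Orientations are given as a unit quaternion [w, x, y, z].
In Python, from rig import monitor, vision, hand_in, spotter, env gives the robot as it stands.
- The arm moves only by the shell command python3 -m creep 'ROWS' [OPENING] [FORCE]. ROWS is a JSON list of rows, 1 to 8 of them, each an object with the fields sx, sy, sz (the shift in m), rz (a turn about the tool's z in rad); a field left out counts as zero; each row shifts and turns the commanded pose from where the row before left it, along the tool's axes as they then stand; what a row does not reach is not made up. A row lasts 1/10 s, in which the tool goes at most 0.05 m and 0.15 rad, less where a joint would pass 70% of its speed; a pose out of reach is approached as far as the arm can. OPENING is the opening from 0.0 (shut) to 1.0 (fully open), set as the command begins (- or left out keeps the last). The fingers move at their own pace and stop on an object; FORCE is the grip in N (left out, the last holds). Time passes only in rows, so rows that do not move let the fingers close. It prints the time, the measured TCP pose, the force, the opening and the grip force at its end. Input that does not fit is refused with a message, and nothing moves.
- monitor.read_state(): the state, without advancing time (a new reading comes with each control period).
- vision.read_camera(name): name is "scene" or "top"; returns a dict with "pixels" (400x640x3 uint8, red, green, blue), "fx", "fy", "cx", "cy" (pixels), "R" (3x3) and "t" (3): a world point X has camera coordinates R X + t. Camera axes: x right, y down, z forward; pixel columns grow to the right and rows downward; lengths in m; the calibration is good to about 2 mm. A picture is of the moment at which its call begins. There is no depth.
- hand_in(): hands the job in; it is judged then, once.
Trained networks look in a picture, given as the dict that the camera call returned (one of the last four; its "shot" number tells which), for a name from the list of things; names that differ only in an ending like _2 or _b are one class to them, and where a whole thing is asked for, a point or a joint stands for the part that bears it (a point fixed in the world has none). Each returns a list of dicts, best first, with "score" (0 to 1); they miss things now and then, are a little off and sometimes report something else, mostly with a low value. They report only what shows in the picture. A call takes as long as a camera call. They do not tell look-alikes from the thing itself.
- spotter.spot_in(picture, thing): "extent" ([left, top, width, height] in pixels, round what is visible of it).
- spotter.regions_of(picture, thing): "pixels" (400x640 bool, what is visible of it) and "extent" ([left, top, width, height] in pixels, round what is visible of it).
The state is a dict: "time_s": time; "joints": joint angles; "joint_velocities": joint speeds; "tau": joint torques, N m; "eef_pos": TCP position; "eef_rot": TCP orientation; "wrist_force": force on the tool from outside, world axes, zero at the start; "torque": the same for the moment, N m; "finger_gap": opening from 0.0 (shut) to 1.0 (fully open); "gripper_force": force on a finger pad.
Only numpy, scipy, OpenCV 4.12 (cv2) and the standard library are available. Lean on these libraries where they do the work, as an engineer would, in place of code of your own. Each camera call takes 0.05 s, during which the arm holds its last target. There are 200 camera calls.

TASK

On the kitchen worktop lies a small tiling panel whose blue middle tile stands proud on a springy bed. Take the red spacer from its wooden stand and, without forcing it, stand it upright and fully down in the one gap around the blue tile that is wide enough for it, about midway along that gap; leave the yellow spacer and everything else where they are. Then let go of the spacer, press the blue tile down with the fingertips, firmly but not hard, until it is flush with its neighbours, and finish while still holding it down.

Things in the scene. Friction and masses are not known exactly. Their poses are not given: they have to be found in the camera images.
- panel: tiling panel, fixed: plywood 230 x 230 x 12 mm, origin at the centre of its underside, x, y along its edges. The blue tile is at its centre; cut_tile, edge_a, edge_b, edge_c lie, in any order, 77.5 mm from it along +x, -x, +y, -y, with grouted corner tiles between; cream tops are 34 mm above the worktop, gaps open down to the plywood (12 mm)
- tile_top (a point): centre of the top face of the blue tile, 80 x 80 mm, sides parallel to the panel's. It stands 6 mm proud of the cream tiles (40 mm above the worktop) and moves only up and down
- tile (a joint): how far the blue tile is pressed down: 0 standing proud, 0.006 m at its stop, flush. A spring pushes it back up: about 4 N to start it moving, about 8 N at the stop, beyond which it is rigid
- cut_tile: smaller fixed edge tile, cream, 56 x 56 mm, 22 mm thick on the plywood; origin at the centre of its underside. Between it and the blue tile is the only gap beside the blue tile that takes the spacer: 9.5 mm wide, its middle 44.75 mm from the blue tile's centre towards this tile's, running across that direction
- edge_a: fixed edge tile of the panel, cream, square 70 x 70 mm, top 22 mm above the plywood; origin at the centre of its underside. It leaves a 2.5 mm gap to the blue tile: too narrow
- edge_b: fixed edge tile of the panel, cream, square 70 x 70 mm, top 22 mm above the plywood; origin at the centre of its underside. It leaves a 2.5 mm gap to the blue tile: too narrow
- edge_c: fixed edge tile of the panel, cream, square 70 x 70 mm, top 22 mm above the plywood; origin at the centre of its underside. It leaves a 2.5 mm gap to the blue tile: too narrow
- stand: fixed wooden stand 75 x 150 x 34 mm, origin at the centre of its underside. Two slots 24 mm deep, long in the stand's x: the red spacer's at y = -45 mm, the yellow one's at y = +45 mm
- spacer: red plastic spacer, 30 g, upright in the stand. Blade 44 mm long (x), 7 mm thick (y), 36 mm high, its lowest 8 mm tapering to a 2 mm foot; on top a square grip 16 x 16 mm (36 to 62 mm above the foot). Origin at the foot's centre, z up. Foot 10 mm above the worktop in the stand, 12 mm fully home in the gap. It stands loosely and may lean some 7 degrees
- thick_spacer: yellow spacer of the same shape but with a 13.5 mm thick blade, too thick for any gap; stays in the stand. Origin at the centre of the foot
- mug: blue mug, 80 mm across, 90 mm high, loose; leave alone. Origin at the centre of its underside
- mallet: rubber-headed hammer lying loose, 240 mm long; leave alone
- jar: amber jar, 60 mm across, 90 mm high, loose; leave alone. Origin at the centre of its underside
- bowl: white bowl, 130 mm across, 55 mm high, loose; leave alone. Origin at the centre of its underside
There are look-alikes about, which are no part of the job. Of the things that look like the spacer, the smallest one is meant.

How it is judged:
On the way, in this order (a step that is already met when the one before it is completed fails the run):
1. the red spacer stands fully down in the wide gap, let go, while the blue tile is still proud (horizontal distance between spacer and tile_top below 0.052 m and horizontal distance between spacer and cut_tile below 0.038 m and z of spacer in the frame of panel below 0.017 m and angle between spacer's own z axis and vertical below 0.2 rad and contact force between the fingers and spacer below 0.1 N and value of joint tile below 0.003 m), for 0.2 s.
2. the fingers press the blue tile flush (value of joint tile above 0.0048 m and contact force between the fingers and tile above 4 N), for 0.2 s.
At the end, for the whole second after the job is handed in: The red spacer stands in the wide gap, its foot within 5 mm of the plywood, roughly midway along (within about 17 mm), leaning less than 0.2 rad and not touched by the fingers; the blue tile is pressed down to within 1.2 mm of its stop by the fingers, which still push on it with more than 4 N (all of step 2 and horizontal distance between spacer and tile_top below 0.052 m and horizontal distance between spacer and cut_tile below 0.038 m and z of spacer in the frame of panel below 0.017 m and angle between spacer's own z axis and vertical below 0.2 rad and contact force between the fingers and spacer below 0.1 N); the arm keeps its last pose, push and grip.
It fails at once if the blue tile is pushed so hard that it could crack (over 45 N) (contact force between the arm and tile above 45 N).
It fails at once if the spacer is forced against a tile (over 35 N) (contact force between spacer and tile above 35 N or contact force between spacer and cut_tile above 35 N or contact force between spacer and edge_a above 35 N or contact force between spacer and edge_b above 35 N or contact force between spacer and edge_c above 35 N or contact force between spacer and panel above 35 N).
It fails at once if the yellow spacer or another bystander is moved (over 25 mm) (distance of any of mug, mallet, jar, bowl, thick_spacer from where it was at the start of the episode above 0.025 m).
It also fails if it takes over 45 s, if anything falls off the work surface, if the arm or the gripper's body presses on something with over 40 N, if the wrist force passes 120 N, or if a joint passes its speed limit or range.

## Working session

There is one attempt and no reset: what is moved stays moved. The work goes in short steps, Python scripts to look and compute and a shell command to move; the robot and the scene stay as the last step left them, time stands still between calls to the robot, and variables do not carry over. Pictures are saved under pics/ and viewed, at most 10 in all, crops included, and the job is handed in when it is done.

```bash
mkdir -p pics; ls; python3 - <<'E'
from rig import monitor, vision, spotter, env
import cv2,numpy as np,pickle
s=monitor.read_state();print({k:np.round(v,3) for k,v in s.items()})
d={}
for n in("scene","top"):
    p=vision.read_camera(n);cv2.imwrite(f"pics/{n}0.png",p["pixels"][...,::-1]);d[n]=p
    print(n,p["fx"],p["cx"],np.round(p["R"],3).tolist(),np.round(p["t"],3))
    for t in("tile_top","cut_tile","stand","spacer","thick_spacer","panel","mug","jar","bowl","mallet"):
        print(t,[(round(r["score"],2),np.round(r["extent"]).tolist()) for r in spotter.spot_in(p,t)])
pickle.dump(d,open("d0.pkl","wb"))
E
```

```text
pics
{'time_s': np.float64(0.0), 'joints': array([ 0.951,  0.207,  1.543, -0.   ,  1.393, -0.151]), 'joint_velocities': array([ 0.001,  0.   ,  0.001,  0.001, -0.001, -0.001]), 'tau': array([-0.0000e+00, -3.8303e+01, -2.9160e+01, -0.0000e+00,  1.1000e-02,
        0.0000e+00]), 'eef_pos': array([0.259, 0.512, 0.241]), 'eef_rot': array([-0.   ,  0.232,  0.973, -0.001]), 'wrist_force': array([-0.737,  0.382,  0.39 ]), 'torque': array([-0.027,  0.032,  0.027]), 'gripper_force': np.float64(0.0), 'finger_gap': np.float64(0.999)}
scene 408.63115514478585 321.46141685578147 [[-0.903, 0.429, 0.021], [0.305, 0.675, -0.672], [-0.302, -0.601, -0.74]] [ 0.476 -0.142  1.391]
tile_top [(0.76, [277.0, 179.0, 37.0, 29.0])]
cut_tile [(0.75, [296.0, 198.0, 22.0, 23.0])]
stand [(0.68, [363.0, 242.0, 56.0, 60.0]), (0.22, [380.0, 240.0, 12.0, 14.0])]
spacer [(0.75, [370.0, 198.0, 10.0, 30.0]), (0.5, [425.0, 240.0, 16.0, 18.0])]
thick_spacer [(0.68, [390.0, 266.0, 21.0, 18.0]), (0.65, [307.0, 176.0, 30.0, 21.0])]
panel [(0.63, [250.0, 162.0, 95.0, 74.0])]
mug [(0.68, [365.0, 331.0, 45.0, 58.0]), (0.22, [24
[... 235 characters left out ...]
0.15], [0.15, -0.008, -0.989]] [0.02  0.539 1.23 ]
tile_top [(0.91, [339.0, 176.0, 31.0, 29.0])]
cut_tile [(0.68, [323.0, 180.0, 13.0, 22.0]), (0.42, [368.0, 180.0, 24.0, 29.0])]
stand [(0.75, [208.0, 218.0, 57.0, 30.0]), (0.6, [340.0, 207.0, 27.0, 20.0]), (0.58, [226.0, 126.0, 42.0, 39.0])]
spacer [(0.55, [290.0, 237.0, 7.0, 21.0]), (0.51, [246.0, 228.0, 7.0, 11.0]), (0.49, [223.0, 260.0, 9.0, 14.0])]
thick_spacer [(0.42, [339.0, 179.0, 30.0, 28.0])]
panel [(0.65, [313.0, 154.0, 80.0, 82.0])]
mug [(0.6, [144.0, 166.0, 48.0, 30.0])]
jar [(0.73, [437.0, 167.0, 30.0, 24.0]), (0.51, [216.0, 222.0, 7.0, 18.0])]
bowl [(0.76, [227.0, 126.0, 43.0, 40.0])]
mallet [(0.98, [450.0, 180.0, 33.0, 78.0])]
```

```bash
python3 - <<'E'
import cv2
a=cv2.imread("pics/scene0.png")[150:320,230:450];cv2.imwrite("pics/s1.png",cv2.resize(a,None,fx=3.5,fy=3.5,interpolation=2))
a=cv2.imread("pics/top0.png")[120:290,195:405];cv2.imwrite("pics/t1.png",cv2.resize(a,None,fx=3.5,fy=3.5,interpolation=2))
E
```

```text
(no output)
```

View pics/s1.png

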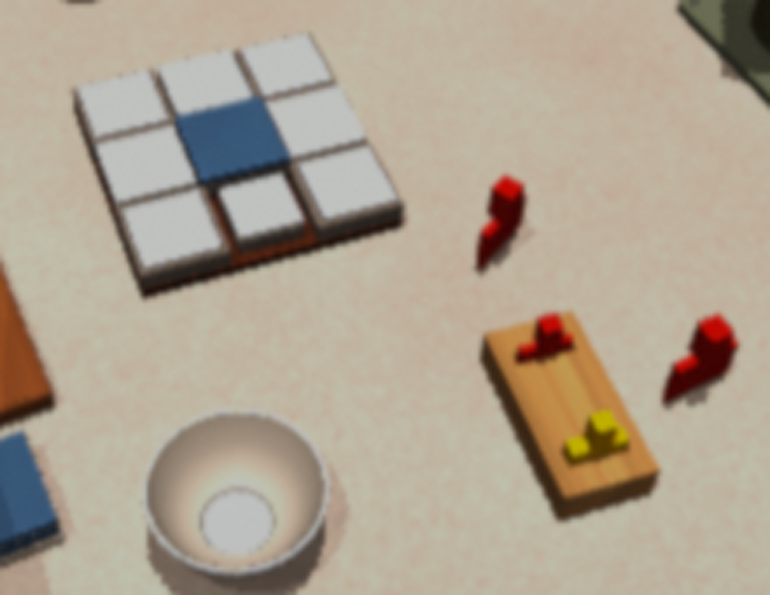

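View pics/t1.png

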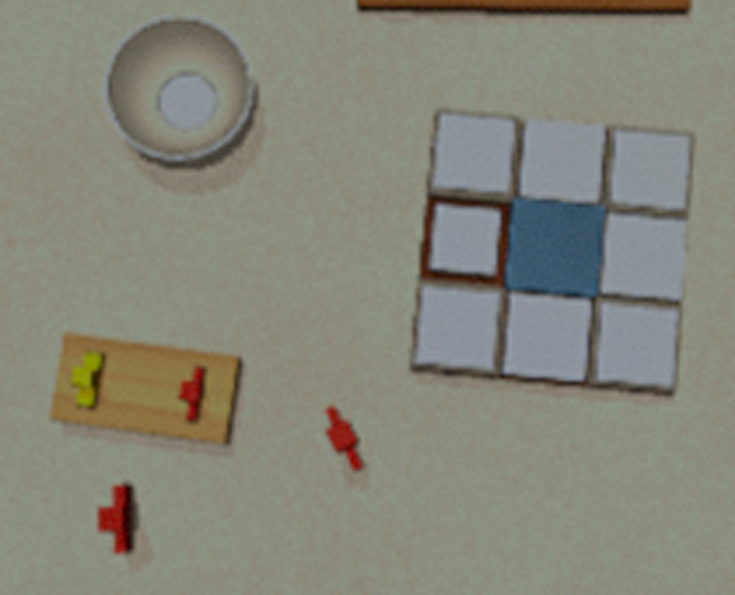

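The scene crop shows the cut tile on the near side of the blue tile. The wanted red spacer is in the stand at about scene px (386,246) and top px (250,232). Two larger red look-alikes lie loose at top px (293,245) and (229,268).

```bash
cat > h.py <<'E'
import cv2,numpy as np
def K(p): return np.array([[p["fx"],0,p["cx"]],[0,p["fy"],p["cy"]],[0,0,1.]])
def P(p): return K(p)@np.c_[p["R"],p["t"]]
def onz(p,uv,z):
    uv=np.atleast_2d(uv); d=np.c_[uv,np.ones(len(uv))]@np.linalg.inv(K(p)).T@np.array(p["R"]); c=-np.array(p["R"]).T@np.array(p["t"])
    return c+d*((z-c[2])/d[:,2])[:,None]
def tri(p,a,q,b):
    X=cv2.triangulatePoints(P(p),P(q),np.float64(a).reshape(2,1),np.float64(b).reshape(2,1)); return (X[:3]/X[3]).ravel()
def proj(p,X):
    x=np.atleast_2d(X)@P(p)[:,:3].T+P(p)[:,3]; return x[:,:2]/x[:,2:]
HS={"red":((0,10),120),"blue":((95,115),90),"yellow":((22,34),150)}
def mask(p,col,near,r):
    h=cv2.cvtColor(p["pixels"],cv2.COLOR_RGB2HSV);(a,b),s=HS[col]
    H=h[...,0].astype(int); m=(H>=a)&(H<=b)
    if col=="red": m|=H>170
    m&=(h[...,1]>s)&(h[...,2]>50)
    yy,xx=np.mgrid[:400,:640]; m&=np.hypot(xx-near[0],yy-near[1])<r
    n,l,st,c=cv2.connectedComponentsWithStats(m.astype(np.uint8))
    i=1+np.argmax(st[1:,4]); return l==i,st[i],c[i]
E
python3 - <<'E'
from h import *
import pickle
from rig import env
print("overhang",env.finger_overhang)
d=pickle.load(open("d0.pkl","rb"));S,T=d["scene"],d["top"]
for col,a,b in(("blue",(298,190),(354,190)),("red",(386,246),(250,232)),("yellow",(401,275),(220,229))):
    ms,ss,cs=mask(S,col,a,28);mt,st,ct=mask(T,col,b,28 if col=="blue" else 12)
    print(col,ss,cs,st,ct,"tri",tri(S,cs,T,ct).round(4))
    for p,m,z in((S,ms,.04),(T,mt,.04)):
        z=.04 if col=="blue" else .06
        c=max(cv2.findContours(m.astype(np.uint8),0,1)[0],key=len)[:,0]
        w=onz(p,c,z)[:,:2]; r=cv2.minAreaRect((w*1000).astype(np.float32)); print(" rect",np.round(r[0],1),np.round(r[1],1),round(r[2],1))
# stand & panel outlines in top view
g=cv2.cvtColor(T["pixels"],cv2.COLOR_RGB2HSV)
from rig import spotter
def big(m,near,r):
    yy,xx=np.mgrid[:400,:640];m=m&(np.hypot(xx-near[0],yy-near[1])<r)
    return m
w=big((g[...,1]<45)&(g[...,2]>140),(353,192),56)
print("bg",g[260,330],"white",g[160,330],"wood",g[235,235])
E
```

```text
overhang 0.011
blue [281 178  31  24 492] [295.7703252  189.74390244] [339 177  29  28 689] [352.96226415 190.36865022] tri [ 0.5792 -0.0747  0.0347]
 rect [580.7 -71.3] [80.1 77.1] 85.1
 rect [578.7 -74.4] [79.9 79.4] 85.3
red [378 239  16  14 132] [385.74242424 246.45454545] [246 225   7  15  61] [249.6557377  231.90163934] tri [0.4502 0.2298 0.0517]
 rect [458.1 231.3] [34.5 46.1] 86.5
 rect [449.3 230.3] [40.7 17.4] 1.7
yellow [398 267  12  11  72] [403.33333333 271.59722222] [215 220  10  17 102] [219.41176471 227.7745098 ] tri [0.4585 0.3182 0.062 ]
 rect [455.  320.2] [19.9 31.9] 3.3
 rect [461.3 318.5] [24.6 47.2] 81.0
bg [ 35  30 145] white [106  25 156] wood [ 21 135 140]
```

```bash
cat > go.py <<'E'
import sys,numpy as np
from rig import monitor
from scipy.spatial.transform import Rotation as Ro
def tell(t=None):
    s=monitor.read_state();q=s["eef_rot"];R=Ro.from_quat([*q[1:],q[0]]).as_matrix()
    print("t",round(s["time_s"],2),"tcp",np.round(s["eef_pos"],4),"yaw_y",np.degrees(np.arctan2(R[1,1],R[0,1])).round(2),"F",np.round(s["wrist_force"],2),"gap",round(float(s["finger_gap"]),3),"gf",round(float(s["gripper_force"]),1))
    if t is not None: print("tool delta",(R.T@(np.array(t)-s["eef_pos"])).round(4))
if __name__=="__main__": tell([float(a) for a in sys.argv[1:]] or None)
E
python3 -m creep '[{"rz": -0.115},{"rz": -0.115},{"rz": -0.115},{}]' 0.7 30; python3 go.py 0.449 0.2305 0.130
```

```text
time_s: 1.5
eef_pos: [0.2598, 0.513, 0.2423]
eef_rot: [-0.0, 0.062, 0.998, -0.0]
wrist_force: [-0.1, 0.1, -0.8]
finger_gap: 0.697
gripper_force: 0.0
t 1.5 tcp [0.2598 0.513  0.2423] yaw_y 82.89 F [-0.12  0.07 -0.77] gap 0.697 gf 0.0
tool delta [-0.2227 -0.2569  0.1123]
```

```bash
python3 -m creep '[{"sx": -0.0278,"sy": -0.0321,"sz": 0.014},{"sx": -0.0278,"sy": -0.0321,"sz": 0.014},{"sx": -0.0278,"sy": -0.0321,"sz": 0.014},{"sx": -0.0278,"sy": -0.0321,"sz": 0.014},{"sx": -0.0278,"sy": -0.0321,"sz": 0.014},{"sx": -0.0278,"sy": -0.0321,"sz": 0.014},{"sx": -0.0278,"sy": -0.0321,"sz": 0.014},{"sx": -0.0278,"sy": -0.0321,"sz": 0.014}]' >/dev/null;  python3 -m creep '[{},{}]' >/dev/null; python3 go.py 0.449 0.2305 0.057
python3 - <<'E'
from rig import vision
import cv2
a=vision.read_camera("scene")["pixels"][180:310,330:450,::-1];b=vision.read_camera("top")["pixels"][180:310,190:310,::-1]
cv2.imwrite("pics/a2.png",cv2.resize(cv2.hconcat([a,b]),None,fx=3.3,fy=3.3,interpolation=2))
E
```

```text
t 2.5 tcp [0.449 0.23  0.13 ] yaw_y 82.65 F [0.04 0.18 0.08] gap 0.703 gf 0.0
tool delta [-0.      0.0005  0.073 ]
```

View pics/a2.png

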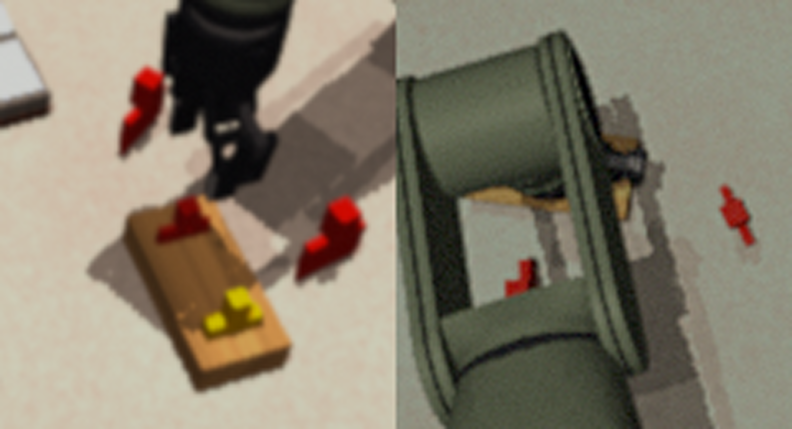

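```bash
python3 -m creep '[{"sz": 0.02},{"sz": 0.02},{"sz": 0.02},{"sz": 0.013},{}]' ; python3 -m creep '[{},{},{},{},{},{}]' 0.0 25 >/dev/null; python3 go.py 0.449 0.2305 0.057
```

```text
time_s: 3.1
eef_pos: [0.4467, 0.2313, 0.0558]
eef_rot: [-0.002, 0.061, 0.998, -0.001]
wrist_force: [-0.1, 0.2, -0.5]
finger_gap: 0.698
gripper_force: 0.0
t 3.7 tcp [0.4497 0.231  0.0583] yaw_y 82.9 F [ 0.47 -0.05  6.01] gap 0.182 gf 29.4
tool delta [ 0.0007 -0.0006  0.0013]
```

```bash
python3 -m creep '[{"sz": -0.01},{"sz": -0.02},{"sz": -0.02},{"sz": -0.02},{"sz": -0.02},{},{}]'; python3 go.py 0.5825 -0.0295 0.138
python3 - <<'E'
from rig import vision
import cv2
a=vision.read_camera("scene")["pixels"][170:290,320:450,::-1]
cv2.imwrite("pics/a3.png",cv2.resize(a,None,fx=4.5,fy=4.5,interpolation=2))
E
```

```text
time_s: 4.4
eef_pos: [0.4486, 0.2306, 0.1472]
eef_rot: [0.0, 0.062, 0.998, 0.0]
wrist_force: [-0.2, 0.3, 0.2]
finger_gap: 0.18
gripper_force: 28.7
t 4.4 tcp [0.4486 0.2306 0.1472] yaw_y 82.9 F [-0.16  0.34  0.21] gap 0.18 gf 28.7
tool delta [-0.165  -0.2415  0.0093]
```

View pics/a3.png

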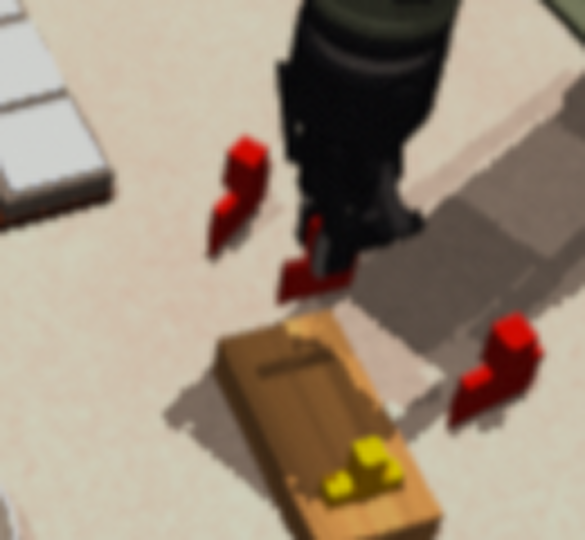

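The spacer is gripped and clear of its slot, foot edge near scene crop px (278–345, 300–285). The yellow one is untouched. Now I move it over the gap.

```bash
python3 -m creep '[{"sx": -0.0206,"sy": -0.0302},{"sx": -0.0206,"sy": -0.0302},{"sx": -0.0206,"sy": -0.0302},{"sx": -0.0206,"sy": -0.0302},{"sx": -0.0206,"sy": -0.0302},{"sx": -0.0206,"sy": -0.0302},{"sx": -0.0206,"sy": -0.0302},{"sx": -0.0206,"sy": -0.0302}]' >/dev/null; python3 -m creep '[{"rz": -0.04},{"sz": 0.015},{"sz": 0.015},{},{}]' >/dev/null; python3 go.py 0.5825 -0.0295 0.098
python3 - <<'E'
from rig import vision
import cv2,pickle
S=vision.read_camera("scene");T=vision.read_camera("top");pickle.dump({"scene":S,"top":T},open("d1.pkl","wb"))
a=S["pixels"][140:245,240:350,::-1];b=T["pixels"][140:245,300:410,::-1]
cv2.imwrite("pics/a4.png",cv2.resize(cv2.hconcat([a,b]),None,fx=3.6,fy=3.6,interpolation=2))
E
```

```text
t 5.75 tcp [ 0.5809 -0.0284  0.1153] yaw_y 85.25 F [ 0.08 -0.87 -0.12] gap 0.182 gf 28.8
tool delta [-0.0018 -0.001   0.0173]
```

View pics/a4.png

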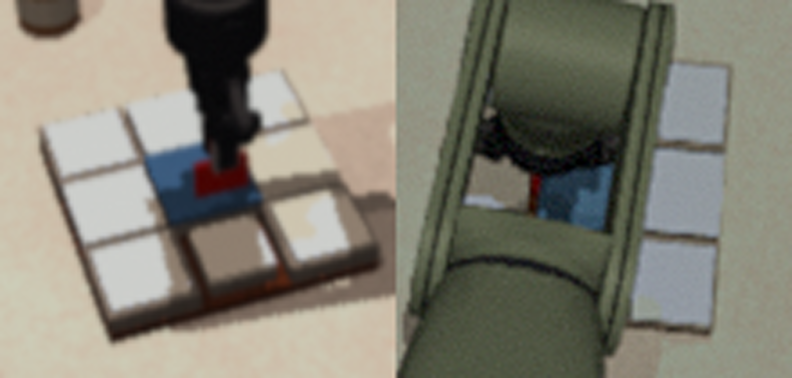

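The blade hangs over the gap region, at scene crop px (195–247, 160–197). In the top view a red sliver shows at crop px (537,190), between the cut tile and the blue tile. Next I compare predicted and seen pixels to cancel the calibration error.

```bash
python3 - <<'E'
from h import *
import pickle
d0=pickle.load(open("d0.pkl","rb"));d=pickle.load(open("d1.pkl","rb"));S,T=d["scene"],d["top"]
tcp=np.array([.5809,-.0284,.1153]);a=np.radians(-4.75);ex=np.array([np.cos(a),np.sin(a),0]);ey=np.array([-np.sin(a),np.cos(a),0]);ez=np.array([0,0,1.])
f=tcp-[0,0,.048]
def P3(x,y,z): return f+x*ex+y*ey+z*ez
print("scene pred foot corners",proj(S,[P3(22,0,0)*1 if 0 else P3(.022,0,0),P3(-.022,0,0),P3(.022,.0035,.008),P3(-.022,.0035,.008),P3(.022,.0035,.036),P3(-.022,.0035,.036)]).round(1).tolist())
m,st,c=mask(S,"red",(301,189),12);print("scene red",st,c)
for r in range(st[1],st[1]+st[3]):
    xs=np.where(m[r])[0];print(r,xs.min(),xs.max(),end="; ")
print("\ntop pred blade top edges (z36) +-y at x=0,-.02",proj(T,[P3(x,y,.036) for x in(.015,0,-.015) for y in(.0035,-.0035)]).round(1).tolist())
m,st,c=mask(T,"red",(449.2-300 and 337.,194),8);print("top red",st,c)
for r in range(st[1],st[1]+st[3]):
    xs=np.where(m[r])[0];print(r,xs.min(),xs.max(),end="; ")
# fit blue tile quad (rendered area overlap) in d0 images, per camera
from scipy.optimize import minimize
for n,near in(("scene",(298,190)),("top",(354,190))):
    p=d0[n];m,_,_=mask(p,"blue",near,28);m=m.astype(np.float32)
    def cost(v):
        b=np.radians(v[2]);R=np.array([[np.cos(b),-np.sin(b)],[np.sin(b),np.cos(b)]])
        q=np.array([[-40,-40],[40,-40],[40,40],[-40,40]])@R.T+v[:2]
        pts=[np.c_[q/1000,np.full(4,z)] for z in(.04,.036)]
        im=np.zeros((400,640),np.uint8);u=np.concatenate([proj(p,k) for k in pts])
        hull=cv2.convexHull(((u+.5)*8).astype(np.float32))[:,0]
        x0=np.array([near[0]-30,near[1]-30])*8
        big=np.zeros((480,480),np.uint8);cv2.fillPoly(big,[(hull-x0).round().astype(np.int32)],255)
        sm=cv2.resize(big,(60,60),interpolation=cv2.INTER_AREA)/255.
        y0,xx=near[1]-30,near[0]-30
        return ((sm-m[y0:y0+60,xx:xx+60])**2).sum()
    r=minimize(cost,[579,-74,-4.8],method="Nelder-Mead",options=dict(initial_simplex=[[579,-74,-4.8],[583,-74,-4.8],[579,-70,-4.8],[579,-74,-2]]));print(n,r.x.round(2),r.fun)
E
```

```text
scene pred foot corners [[293.9, 194.4], [308.3, 190.7], [294.2, 193.3], [308.7, 189.6], [293.9, 186.4], [308.7, 182.8]]
scene red [294 183  15  12 106] [300.46226415 188.93396226]
183 306 307; 184 306 307; 185 295 307; 186 294 308; 187 294 308; 188 294 308; 189 294 308; 190 294 308; 191 294 307; 192 294 303; 193 294 299; 194 295 295; 
top pred blade top edges (z36) +-y at x=0,-.02 [[338.0, 180.2], [340.4, 180.4], [337.6, 185.3], [340.0, 185.5], [337.1, 190.4], [339.6, 190.7]]
top red [337 189   3   5  13] [338.15384615 191.        ]
189 338 339; 190 337 339; 191 337 339; 192 337 339; 193 338 339; scene [580.   -72.9   -4.64] 34.37370242214533
top [579.3  -74.18  -5.08] 14.696931949250288
```

```bash
python3 -m creep '[{"sx": -0.0024,"sy": -0.0007,"sz": 0.01},{"sz": 0.01},{},{}]' >/dev/null; python3 go.py 0.5834 -0.0293 0.085;  python3 -m creep '[{}]' >/dev/null; python3 go.py 0.5834 -0.0293 0.085
```

```text
t 6.25 tcp [ 0.5843 -0.0302  0.0965] yaw_y 85.2 F [-0.65 -0.06 -0.44] gap 0.181 gf 28.8
tool delta [0.001  0.0009 0.0115]
t 6.35 tcp [ 0.5849 -0.0304  0.0974] yaw_y 85.2 F [-0.2   0.01 -0.05] gap 0.182 gf 28.8
tool delta [0.0016 0.0009 0.0124]
```

```bash
python3 -m creep '[{"sx": 0.001,"sy": 0.0007,"sz": 0.006},{"sz": 0.006},{"sz": 0.004},{}]' >/dev/null; python3 go.py 0.5834 -0.0293 0.060
python3 -m creep '[{"sz": 0.004},{}]' >/dev/null; python3 go.py 0.5834 -0.0293 0.060
```

```text
t 6.75 tcp [ 0.583  -0.0294  0.0801] yaw_y 85.2 F [-0.21  0.19 -0.99] gap 0.18 gf 28.8
tool delta [-0.0004  0.0001  0.0201]
t 6.95 tcp [ 0.5836 -0.0295  0.0768] yaw_y 85.2 F [-0.17 -0.21 -1.29] gap 0.181 gf 28.8
tool delta [0.0002 0.0002 0.0168]
```

```bash
python3 -m creep '[{"sz": 0.004},{"sz": 0.003},{}]' >/dev/null; python3 go.py 0.5834 -0.0293 0.060
python3 -m creep '[{"sz": 0.003},{"sz": 0.003},{}]' >/dev/null; python3 go.py 0.5834 -0.0293 0.060
```

```text
t 7.25 tcp [ 0.5834 -0.0294  0.0696] yaw_y 85.2 F [-0.52 -0.12 -0.97] gap 0.177 gf 28.8
tool delta [-0.      0.0001  0.0096]
t 7.55 tcp [ 0.5834 -0.0295  0.0637] yaw_y 85.2 F [-0.35  0.28  0.06] gap 0.18 gf 28.8
tool delta [0.     0.0002 0.0037]
```

```bash
python3 -m creep '[{"sz": 0.0025},{}]' >/dev/null; python3 go.py 0.5834 -0.0293 0.060
python3 -m creep '[{"sz": 0.001},{}]' >/dev/null; python3 go.py 0.5834 -0.0293 0.060
```

```text
t 7.75 tcp [ 0.5837 -0.0295  0.0614] yaw_y 85.2 F [0.15 0.2  0.44] gap 0.179 gf 28.8
tool delta [0.0003 0.0002 0.0014]
t 7.95 tcp [ 0.5838 -0.0296  0.0607] yaw_y 85.2 F [ 1.04 -0.08 -1.06] gap 0.177 gf 28.8
tool delta [0.0005 0.0002 0.0007]
```

```bash
python3 -m creep '[{"sz": 0.001},{}]' >/dev/null; python3 go.py
python3 -m creep '[{"sz": 0.0007},{}]' >/dev/null; python3 go.py
```

```text
t 8.15 tcp [ 0.5841 -0.0296  0.0603] yaw_y 85.2 F [-1.18  0.03  3.66] gap 0.178 gf 29.3
t 8.35 tcp [ 0.5842 -0.0296  0.0603] yaw_y 85.2 F [-3.71  0.57  8.11] gap 0.18 gf 29.9
```

The foot meets the floor at the predicted height (TCP 60.3 mm), so I release it.

```bash
python3 -m creep '[{"sz": -0.001},{},{},{},{}]' 0.45 >/dev/null; python3 go.py
python3 -m creep '[{"sz": -0.01},{"sz": -0.02},{"sz": -0.02},{"sz": -0.03},{}]' >/dev/null; python3 go.py 0.574 -0.0790 0.08
python3 - <<'E'
from rig import vision
import cv2,pickle
S=vision.read_camera("scene")
a=S["pixels"][140:245,240:350,::-1]
cv2.imwrite("pics/a5.png",cv2.resize(a,None,fx=5,fy=5,interpolation=2))
E
```

```text
t 8.85 tcp [ 0.5837 -0.0295  0.0598] yaw_y 85.2 F [-0.24  0.37  0.35] gap 0.451 gf 0.0
t 9.35 tcp [ 0.5877 -0.0303  0.1459] yaw_y 85.2 F [ 0.92 -0.25  0.67] gap 0.446 gf 0.0
tool delta [ 0.0103 -0.0496  0.0658]
```

View pics/a5.png

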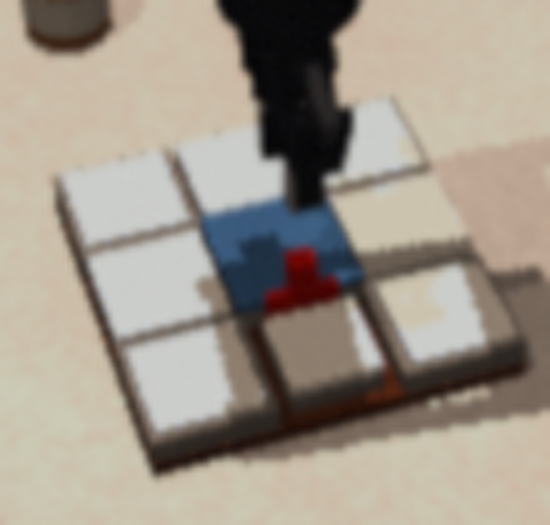

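The spacer stands upright in the gap at crop px (301,280), about midway. I shut the fingers, move over the blue tile, then press.

```bash
python3 -m creep '[{"sx": 0.001,"sy": -0.0125},{"sx": 0.001,"sy": -0.0125},{"sx": 0.001,"sy": -0.0125},{"sx": 0.001,"sy": -0.0125},{},{},{},{}]' 0.0 30 >/dev/null; python3 go.py 0.579 -0.079 0.056
python3 -m creep '[{"sx": 0.002,"sz": 0.03},{"sz": 0.03},{"sz": 0.015},{"sz": 0.01},{},{}]' >/dev/null; python3 go.py 0.579 -0.079 0.045
```

```text
t 10.2 tcp [ 0.5758 -0.0786  0.1401] yaw_y 85.23 F [ 0.94 -0.37  0.34] gap 0.001 gf 0.0
tool delta [-0.0032 -0.0002  0.0841]
t 10.8 tcp [ 0.5746 -0.079   0.056 ] yaw_y 85.21 F [-0.13  0.54  0.51] gap 0.005 gf 0.0
tool delta [-0.0043  0.0004  0.011 ]
```

```bash
python3 -m creep '[{"sx": -0.003,"sz": 0.002},{"sz": 0.002},{"sz": 0.002},{}]' >/dev/null; python3 go.py
python3 -m creep '[{"sz": 0.001},{"sz": 0.001},{}]' >/dev/null; python3 go.py
python3 -m creep '[{"sz": 0.001},{"sz": 0.001},{}]' >/dev/null; python3 go.py
```

```text
t 11.2 tcp [ 0.5778 -0.0794  0.0499] yaw_y 85.19 F [0.83 0.43 2.74] gap -0.001 gf 1.5
t 11.5 tcp [ 0.5778 -0.0794  0.0478] yaw_y 85.2 F [ 2.19 -0.7   4.71] gap 0.0 gf 2.3
t 11.8 tcp [ 0.5778 -0.0794  0.0458] yaw_y 85.2 F [1.44 0.46 6.37] gap -0.002 gf 3.0
```

```bash
python3 -m creep '[{"sz": 0.001},{},{}]' >/dev/null; python3 go.py
python3 -m creep '[{"sz": 0.001},{},{}]' >/dev/null; python3 go.py
```

```text
t 12.1 tcp [ 0.5778 -0.0795  0.0451] yaw_y 85.2 F [1.72 0.1  7.12] gap -0.004 gf 3.4
t 12.4 tcp [ 0.5778 -0.0794  0.045 ] yaw_y 85.2 F [-1.01  0.06 12.75] gap -0.001 gf 6.1
```

```bash
python3 -m creep '[{"sz": 0.0006},{},{},{}]' >/dev/null; python3 go.py
python3 - <<'E'
from rig import vision
import cv2
a=vision.read_camera("scene")["pixels"][140:245,240:350,::-1]
cv2.imwrite("pics/a6.png",cv2.resize(a,None,fx=5,fy=5,interpolation=2))
E
```

```text
t 12.8 tcp [ 0.5779 -0.0795  0.045 ] yaw_y 85.21 F [-2.95  0.87 15.27] gap -0.002 gf 7.7
```

View pics/a6.png

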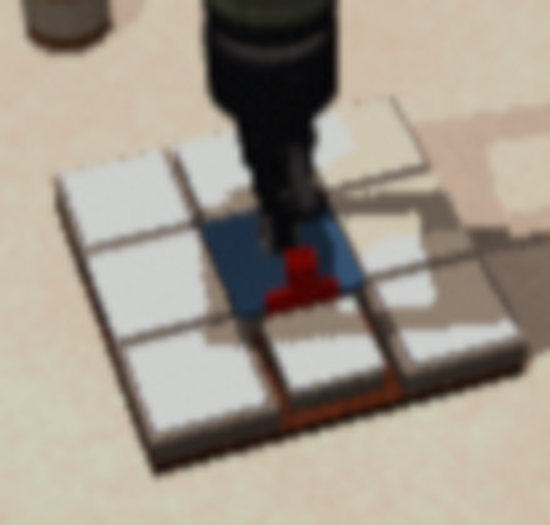

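The spacer still stands at crop px (301,280), and the fingertips hold the tile flush at about 15 N, clear of the spacer. I hand it in.

```bash
python3 -c "
from rig import hand_in
print(hand_in())"
```

```text
the job is handed in; nothing more can be done
None
```

The job is handed in: the red spacer stands fully down, about midway along the wide gap and let go, and the shut fingertips hold the blue tile flush at about 15 N (no verdict came back).

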